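# Scrub out the tall enamel jug with the bottle brush

### The arm

A 6-joint arm with a two-finger parallel gripper is mounted at the origin on the work surface. World frame = base frame: x ahead of the robot, y to its left, z up, the work surface at z = 0. Lengths are in m, angles in rad, forces in N, time in s.
With the tool pointing down it reaches from about 0.35 to 0.975 m from the base axis. Payload 4.9 kg.
Tool frame: the origin (TCP) lies on the front face of the gripper's body, between the roots of the fingers; the fingertips stand ctrl.finger_overhang ahead of it and the grasp point (between the pads) lies 54 mm ahead of it (ctrl.finger_overhang is the distance from the TCP to the fingertips, in m); z points along the fingers, y is the line along which they close (so a half turn about z gives the same grasp; the last joint's range is limited). The gripper opens to 85 mm and grips with 20 to 120 N. Pads are 22 mm wide; open, the fingers measure 114 mm over their backs; the gripper's body (76 mm by 85 mm) begins 54 mm behind the grasp point. The pads swing forward as they close: fully open they stand 13 mm farther back than shut.
Start: joints at [1.114, 0.053, 1.613, -0, 1.476, -0.119], TCP at [0.207, 0.59, 0.304] pointing down, gripper open.
Joint ranges: [-3.01, 3.01], [-1.01, 2.22], [0.06, 2.58], [-1.02, 4.17], [0.09, 2.62], [-3.14, 3.14]. Speed limits (rad/s): [2.57, 2.57, 3.14, 3.14, 3.14, 3.14].

### API

Orientations are given as a rotation vector (axis times angle).
In Python, from station import ctrl, vision gives the robot as it stands. The module is installed in compiled form; this text tells all that it offers.
- The arm moves only by the tool drive_tool, never from a script. Its argument "rows" is a list of rows, each a list of 2 entries, a list of its own where there are three numbers: the shift along the tool's x, y, z in m, then the turn about the tool's z in rad. A call has 1 to 10 rows; each row shifts and turns the commanded pose from where the row before left it, along the tool's axes as they then stand; what a row does not reach is not made up. A row lasts 1/10 s, in which the tool goes at most 50 mm and 8.59 degrees, less where a joint would pass 70% of its speed; a pose out of reach is approached as far as the arm can. A call with a gripper value outside its range is refused whole. "jaw" is the closure, from 0 (fully open) to 1 (shut), set as the call begins (left out, the last holds). The fingers move at their own pace and stop on an object; "grip_force" is the grip in N (left out, the last holds). Time passes only in rows, so rows that do not move let the fingers close. It gives the time, the measured TCP pose, the force, the opening and the grip force at its end, in the units of the state.
- ctrl.get_obs(): the state, without advancing time (a new reading comes with each control period).
- vision.get_image(name): name is "side" or "top" or "wrist"; returns a dict with "image" (400x640x3 uint8, blue, green, red), "vertical_fov" (degrees; the focal length in pixels is half the picture's height over the tangent of half this angle, whatever the lens; pixels are square), "cx", "cy" (the principal point, pixels), "R" (3x3) and "t" (3): a world point X has camera coordinates R X + t. Camera axes: x right, y down, z forward; pixel columns grow to the right and rows downward; lengths in m; the calibration is good to about 2 mm. The wrist camera is an equidistant fisheye: a pixel r from the principal point sees the ray r / f radians off the axis. A picture is of the moment at which its call begins. There is no depth.
- ctrl.finish_job(): hands the job in; it is judged then, once.
The state is a dict: "t": time; "q": joint angles; "dq": joint speeds; "effort": joint torques, N m; "tool_pos": TCP position; "tool_rot": TCP orientation; "contact_force": force on the tool from outside, world axes, zero at the start; "wrist_torque": the same for the moment, N m; "opening": finger opening in m; "grip_force": force on a finger pad.
Only numpy, scipy, OpenCV 4.12 (cv2) and the standard library are available. Lean on these libraries where they do the work, as an engineer would, in place of code of your own. Each camera call takes 0.05 s, during which the arm holds its last target. There are 200 camera calls.

### The job

Take the long bottle brush out of its metal canister and scrub the inside of the tall enamel jug with it: three strokes up and down, each one right down to the jug's bottom and back up until about half of the bristles show above its rim. Then stand the brush back in its canister, bristles down, and let go. The jug and the canister stay standing where they are, and the other wares are left alone.

Things in the scene. Friction and masses are not known exactly. Their poses are not given: they have to be found in the camera images.
- brush_mid (a point): Point on the brush's axis half-way up, 105 mm above its foot. The loose brush (about 70 g, rigid, round, 210 mm long) stands bristles down in the canister, where it can shift or lean by a few mm. Up from the foot: bristle head to 73 mm, bare steel wire 7 mm in diameter, then from 115 to 210 mm a smooth wooden handle 18 mm in diameter, to be grasped. z points up the brush.
- brush_foot (a point): Centre of the flat lower end of the brush's bristle head, 105 mm below brush_mid along the brush's axis. The head is 48 mm in diameter and 73 mm high, tapered over its lowest 12 mm to a flat foot 32 mm in diameter. z points up the brush.
- canister_in (a point): Centre of the inner floor of the brush's canister: a plain aluminium cylinder, open at the top, no handle, 70 mm outside and 64 mm inside diameter, 100 mm high, inner floor 5 mm above the table. Loose, about 0.7 kg. z points up.
- jug_in (a point): Centre of the inner floor of the tall jug: cream enamel, dark rim and side handle, straight-sided, the tallest of the enamel wares: 120 mm high, 76 mm outside and 68 mm inside diameter, inner floor 5 mm above the table. Loose, about 0.35 kg, can be tipped. Its handle reaches 33 mm beyond the wall to its own +y. z points up.
- jug_rim (a point): Centre of the tall jug's open mouth, 115 mm above jug_in (120 mm above the table).
- mug: Bystander: short wide mug of the same cream enamel, 82 mm diameter, 75 mm high, handle to its own +y reaching 33 mm beyond the wall. Origin at the centre of its underside.
- bowl: Bystander: low cream enamel bowl without a handle, 112 mm over its mouth, 55 mm high. Origin at the centre of its underside.
- tin: Bystander: closed rectangular tea tin, 74 x 84 mm, 103 mm high. Origin at the centre of its underside.
- jar: Bystander: lidded glass jar, 70 mm diameter, 110 mm high. Origin at the centre of its underside.
Not all that is in view belongs to the job. What is shaped like the part that bears canister_in but pink or red is not meant.

How it is judged:
By the outcome, as a careful person would: the job done as asked, in the order asked, and still so for the second after the job is handed in, with the robot touching nothing.
It also fails if it takes over 56 s, if anything falls off the work surface, if the arm or the gripper's body presses on something with over 40 N, if the wrist force passes 120 N, or if a joint passes its speed limit or range.

## Working session

There is one attempt and no reset: what is moved stays moved. The work goes in short steps, Python scripts to look and compute and a tool call to move; the robot and the scene stay as the last step left them, time stands still between calls to the robot, and variables do not carry over. Pictures are saved under pics/ and viewed, at most 10 in all, crops included, and the job is handed in when it is done.

Besides the shell and the picture viewer there is one more tool, called after "Request:" by a JSON object that holds its "fn" and its "kwargs", one argument or row to a line. drive_tool: Moves the arm, as the interface text tells. Its arguments: {"type":"object","properties":{"rows":{"type":"array","items":{"type":"array"}},"jaw":{"type":"number"},"grip_force":{"type":"number"}},"required":["rows"]}

```bash
mkdir -p pics; cat > h.py <<'E'
import numpy as np, cv2
from station import ctrl, vision
def f_of(d): return 200/np.tan(np.radians(d["vertical_fov"])/2)
def ray(d,u,v,fish=False):
    f=f_of(d); x=(u-d["cx"])/f; y=(v-d["cy"])/f
    if fish:
        r=np.hypot(x,y); s=np.sin(r)/r if r>1e-9 else 1; c=np.array([x*s,y*s,np.cos(r)])
    else: c=np.array([x,y,1.])
    R=np.array(d["R"]); return -R.T@np.array(d["t"]), R.T@c
def onz(d,u,v,z,fish=False):
    o,r=ray(d,u,v,fish); return o+r*(z-o[2])/r[2]
def proj(d,X,fish=False):
    c=np.array(d["R"])@np.array(X)+np.array(d["t"]); f=f_of(d)
    if fish:
        r=np.hypot(c[0],c[1]); th=np.arctan2(r,c[2]); return d["cx"]+f*th*c[0]/r, d["cy"]+f*th*c[1]/r
    return d["cx"]+f*c[0]/c[2], d["cy"]+f*c[1]/c[2]
E
python3 - <<'E'
from h import *
for n in ("top","side"):
    d=vision.get_image(n); cv2.imwrite(f"pics/{n}0.png",d["image"]); 
    import pickle; pickle.dump(d,open(n+"0.pkl","wb"))
    R=np.array(d["R"]); print(n,d["vertical_fov"],d["cx"],d["cy"],-R.T@d["t"],R.round(3).tolist())
o=ctrl.get_obs(); print(o, ctrl.finger_overhang)
E
```

```text
top 42.26996011130206 322.1244935878236 198.05964292474914 [ 0.38277014 -0.03759044  1.26719897] [[-0.019, -1.0, 0.016], [-0.992, 0.017, -0.127], [0.126, -0.018, -0.992]]
side 46.506830111776935 317.7844602202005 190.52092076329035 [ 0.08246951 -0.72606901  0.86201961] [[0.826, -0.563, -0.012], [-0.388, -0.553, -0.738], [0.408, 0.614, -0.675]]
{'t': 0.1, 'q': array([ 1.11400823e+00,  5.32958207e-02,  1.61415099e+00,  2.63373457e-06,
        1.47601383e+00, -1.19009677e-01]), 'dq': array([ 3.53605172e-04, -3.74267037e-03, -3.93112791e-03, -8.14412394e-04,
        7.53886209e-05, -4.30913593e-04]), 'effort': array([ 2.33782466e-04, -3.94902313e+01, -3.71362209e+01, -9.46590330e-05,
        3.94469389e-03,  5.43695052e-06]), 'tool_pos': array([0.20693366, 0.5892928 , 0.30278615]), 'tool_rot': array([-5.27972959e-01, -3.09636771e+00,  2.81182634e-03]), 'contact_force': array([-0.30531161, -0.01711885, -0.07263551]), 'wrist_torque': array([-0.01902617,  0.03861529, -0.02622062]), 'grip_force': 0.0, 'opening': 0.08561273301026048} 0.0726
```

View pics/top0.png

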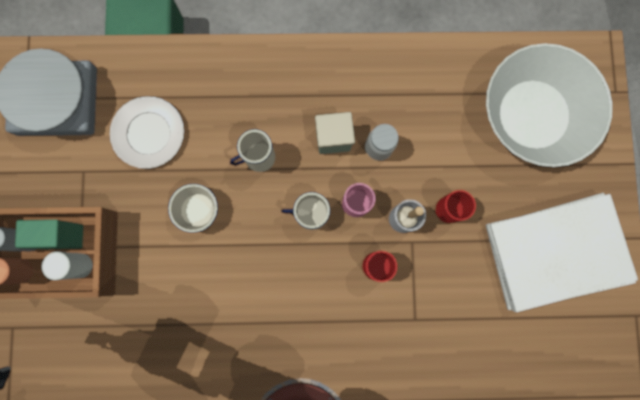

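View pics/side0.png

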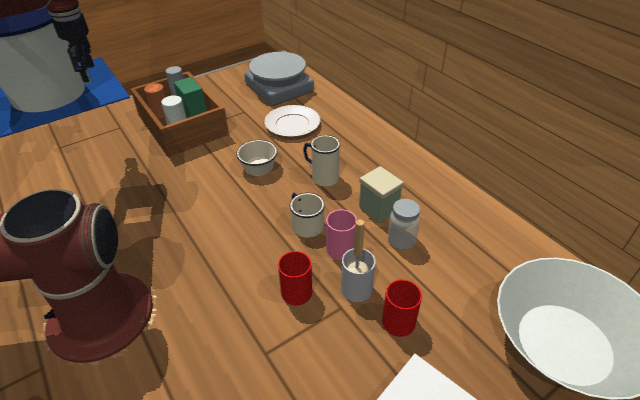

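```bash
python3 - <<'E'
from h import *
import pickle
T=pickle.load(open("top0.pkl","rb"));S=pickle.load(open("side0.pkl","rb"))
def tile(d,u,v,w=80,h=60,k=5):
    c=d["image"][v-h//2:v+h//2,u-w//2:u+w//2]; c=cv2.resize(c,(400,300),interpolation=cv2.INTER_CUBIC)
    for i in range(0,w,10): cv2.putText(c,str(u-w//2+i),(i*k,8),0,.3,(0,255,0)); cv2.line(c,(i*k,10),(i*k,300),(0,255,0) if 0 else (0,120,0),1) if i%20==0 else 0
    for i in range(10,h,10): cv2.putText(c,str(v-h//2+i),(0,i*k+4),0,.3,(0,255,0)); cv2.line(c,(20,i*k),(400,i*k),(0,120,0),1) if i%20==0 else 0
    return c
cv2.imwrite("pics/m.png",np.vstack([np.hstack([tile(T,255,150),tile(T,410,213)]),np.hstack([tile(S,322,160),tile(S,358,250)])]))
E
```

```text
(no output)
```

View pics/m.png

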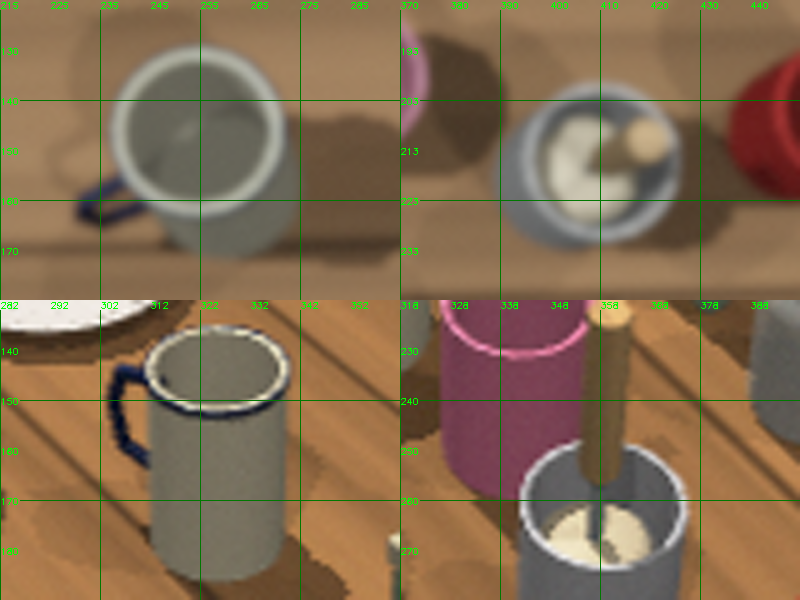

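```bash
python3 - <<'E'
from h import *
import pickle
T=pickle.load(open("top0.pkl","rb"));S=pickle.load(open("side0.pkl","rb"))
print("jug",onz(T,254.5,146.2,.12),onz(S,325.5,144,.12))
print("can",onz(T,410.4,215.3,.10),onz(S,358.4,261,.10))
print("tip",onz(T,419.4,211.4,.213),onz(S,360.3,222,.213))
print("brush head top", onz(T,408,216,.078))
print("handle jug",onz(T,232,161.5,.1), "mug",onz(T,312,208,.075),"handle low end side",onz(S,358.3,254,.118))
print("pink",onz(T,359,197,.1),"red",onz(T,458,205,.1),onz(T,381,265,.1),"jar",onz(T,382,135,.11))
R=cv2.Rodrigues(ctrl.get_obs()["tool_rot"])[0];print(R.round(3))
E
```

```text
jug [0.64955751 0.09232485 0.12      ] [0.6509279 0.0880345 0.12     ]
can [ 0.48856978 -0.25836528  0.1       ] [ 0.49047915 -0.26056807  0.1       ]
tip [ 0.48604129 -0.25584939  0.213     ] [ 0.49157388 -0.25653256  0.213     ]
brush head top [ 0.4890359  -0.25689414  0.078     ]
handle jug [0.6192248  0.14606713 0.1       ] mug [ 0.51177111 -0.03519033  0.075     ] handle low end side [ 0.49194549 -0.25699261  0.118     ]
pink [ 0.53242644 -0.14267135  0.1       ] red [ 0.51024429 -0.36814214  0.1       ] [ 0.37794239 -0.18776049  0.1       ] jar [ 0.67369205 -0.19861056  0.11      ]
[[-0.943  0.331 -0.001]
 [ 0.331  0.943 -0.002]
 [ 0.    -0.002 -1.   ]]
```

Request:
{"fn": "drive_tool", "kwargs": {
  "rows": [
    [[-0.0368, -0.0263, -0.003], 0],
    [[-0.0368, -0.0263, -0.003], 0],
    [[-0.0368, -0.0263, -0.003], 0],
    [[-0.0368, -0.0263, -0.003], 0],
    [[-0.0368, -0.0263, -0.003], 0],
    [[-0.0368, -0.0263, -0.003], 0],
    [[-0.0368, -0.0263, -0.003], 0],
    [[-0.0368, -0.0263, -0.003], 0],
    [[-0.0368, -0.0263, -0.003], 0],
    [[-0.0368, -0.0263, -0.003], 0]
  ],
  "jaw": 0
}}

```text
t: 1.1
tool_pos: [0.4677, 0.2178, 0.3336]
tool_rot: [-0.528, -3.097, 0.0]
contact_force: [0.1, 0.0, 0.4]
opening: 0.0854
grip_force: 0.0
```

Request:
{"fn": "drive_tool", "kwargs": {
  "rows": [
    [[-0.0179, -0.0441, 0], 0],
    [[-0.0179, -0.0441, 0], 0],
    [[-0.0179, -0.0441, 0], 0],
    [[-0.0179, -0.0441, 0], 0],
    [[-0.0179, -0.0441, 0], 0],
    [[-0.0179, -0.0441, 0], 0],
    [[-0.0179, -0.0441, 0], 0],
    [[-0.0179, -0.0441, 0], 0],
    [[-0.0179, -0.0441, 0], 0],
    [[0, 0, 0], 0]
  ]
}}

```text
t: 2.1
tool_pos: [0.4869, -0.2129, 0.3331]
tool_rot: [-0.538, -3.094, 0.002]
contact_force: [-0.2, -0.1, -0.2]
opening: 0.0854
grip_force: 0.0
```

```bash
python3 - <<'E'
from h import *
d=vision.get_image("wrist"); im=d["image"]; 
o=ctrl.get_obs(); print(o["t"],o["tool_pos"],o["tool_rot"],o["q"].round(3))
print(d["vertical_fov"],proj(d,[.489,-.256,.215],True),proj(d,[.4895,-.2595,.1],True),proj(d,[.4895,-.2595,.17],True))
for i in range(0,640,40): cv2.putText(im,str(i),(i,8),0,.3,(0,255,0))
for i in range(20,400,20): cv2.putText(im,str(i),(0,i+4),0,.3,(0,255,0))
cv2.imwrite("pics/w1.png",im); 
E
```

```text
2.15 [ 0.48708286 -0.21061191  0.33302686] [-5.34675341e-01 -3.09407861e+00 -1.05280193e-03] [-0.548 -0.19   1.795  0.     1.538 -1.777]
65.70646984690485 (np.float64(255.32550889303207), np.float64(245.71006007628662)) (np.float64(273.02940759375946), np.float64(200.1301924959104)) (np.float64(261.736140292573), np.float64(224.3564754293235))
```

View pics/w1.png

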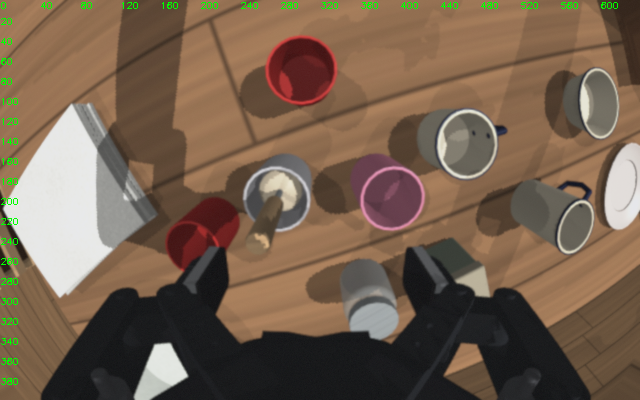

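The wrist view shows the brush handle's end at about (261,241) and the canister rim's centre at about (277,198); both within a few pixels of my prediction.

```bash
python3 - <<'E'
from h import *
d=vision.get_image("wrist")
print(onz(d,261,241,.215,True),onz(d,277,198.5,.1,True))
o=ctrl.get_obs(); R=cv2.Rodrigues(o["tool_rot"])[0]
for p in ([.489,-.257],): print(R.T@(np.array([*p,.226])-o["tool_pos"]),R.round(3).tolist())
E
```

```text
[ 0.48722111 -0.24842912  0.215     ] [ 0.48946286 -0.25230491  0.1       ]
[-0.01779987 -0.04464841  0.10705129] [[-0.943, 0.334, -0.001], [0.334, 0.943, 0.001], [0.002, 0.001, -1.0]]
```

Request:
{"fn": "drive_tool", "kwargs": {
  "rows": [
    [[-0.0077, -0.0198, 0], 0],
    [[-0.0077, -0.0198, 0], 0],
    [[0, 0, 0], 0],
    [[0, 0, 0], 0]
  ]
}}

```text
t: 2.6
tool_pos: [0.4891, -0.2495, 0.3336]
tool_rot: [-0.526, -3.097, -0.001]
contact_force: [0.3, -0.1, -0.5]
opening: 0.0853
grip_force: 0.0
```

```bash
python3 - <<'E'
from h import *
d=vision.get_image("wrist"); im=d["image"]; 
o=ctrl.get_obs(); print(o["t"],o["tool_pos"],o["tool_rot"])
for X in ([.488,-.253,.215],[.4885,-.2545,.1]): print(proj(d,X,True))
for i in range(200,440,20): cv2.putText(im,str(i),(i,8+100),0,.25,(0,255,0))
for i in range(120,400,10): cv2.putText(im,str(i),(200,i+3),0,.25,(0,255,0))
cv2.imwrite("pics/w2.png",cv2.resize(im[100:350,200:440],None,fx=2.4,fy=2.4,interpolation=cv2.INTER_CUBIC)); 
E
```

```text
2.65 [ 0.48913104 -0.24934851  0.33374233] [-5.25793534e-01 -3.09690744e+00 -1.15085262e-03]
(np.float64(308.61924544161775), np.float64(222.94005291465277))
(np.float64(309.68761417120766), np.float64(183.59930320355863))
```

View pics/w2.png

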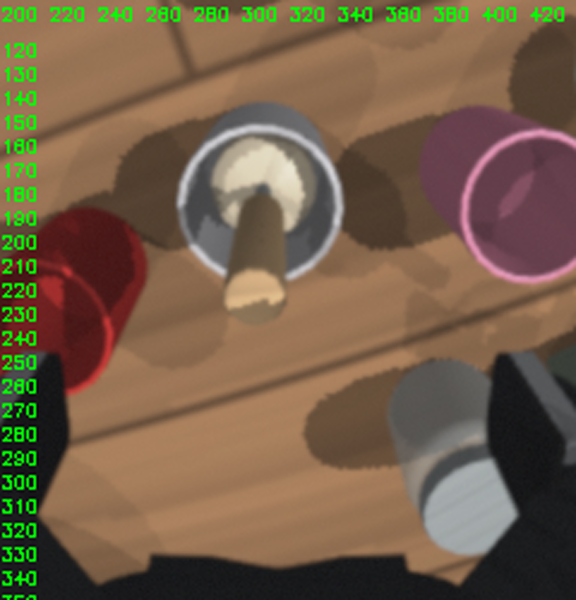

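Request:
{"fn": "drive_tool", "kwargs": {
  "rows": [
    [[-0.0005, -0.0045, 0.02], 0],
    [[0, 0, 0.03], 0],
    [[0, 0, 0.03], 0],
    [[0, 0, 0.02], 0],
    [[0, 0, 0.0075], 0],
    [[0, 0, 0], 0],
    [[0, 0, 0], 0],
    [[0, 0, 0], 0]
  ]
}}

```text
t: 3.45
tool_pos: [0.4888, -0.2554, 0.2284]
tool_rot: [0.527, 3.094, -0.002]
contact_force: [0.4, 0.3, 0.3]
opening: 0.0858
grip_force: 0.0
```

Request:
{"fn": "drive_tool", "kwargs": {
  "rows": [
    [[0, 0, 0], 0],
    [[0, 0, 0], 0],
    [[0, 0, 0], 0],
    [[0, 0, 0], 0],
    [[0, 0, 0], 0],
    [[0, 0, 0], 0],
    [[0, 0, 0], 0],
    [[0, 0, 0], 0],
    [[0, 0, 0], 0],
    [[0, 0, 0], 0]
  ],
  "jaw": 1,
  "grip_force": 40
}}

```text
t: 4.45
tool_pos: [0.4881, -0.2553, 0.2266]
tool_rot: [0.528, 3.097, -0.0]
contact_force: [0.1, -1.1, 1.0]
opening: 0.0169
grip_force: 39.1
```

Request:
{"fn": "drive_tool", "kwargs": {
  "rows": [
    [[0, 0, -0.01], 0],
    [[0, 0, -0.02], 0],
    [[0, 0, -0.02], 0],
    [[0, 0, -0.02], 0],
    [[0, 0, -0.025], 0],
    [[0, 0, -0.025], 0],
    [[0, 0, -0.025], 0],
    [[0, 0, -0.02], 0],
    [[0, 0, 0], 0],
    [[0, 0, 0], 0]
  ]
}}

```text
t: 5.45
tool_pos: [0.4879, -0.2551, 0.3913]
tool_rot: [0.528, 3.097, 0.0]
contact_force: [-0.2, 0.9, -0.9]
opening: 0.017
grip_force: 39.0
```

```bash
python3 - <<'E'
from h import *
import pickle
o=ctrl.get_obs(); print(o["t"],o["tool_pos"],o["contact_force"])
p=o["tool_pos"]; ts=[]
for n in ("side","top"):
    d=vision.get_image(n); im=d["image"]; pickle.dump(d,open(n+"1.pkl","wb"))
    for X in ([p[0],p[1],p[2]-.2212],[p[0],p[1],p[2]-.2212+.073]): print(n,proj(d,X))
    u,v=map(int,proj(d,[p[0],p[1],p[2]-.17])); 
    x0,y0=max(u-40,0),max(v-60,0)
    c=cv2.resize(im[y0:y0+120,x0:x0+80],(400,600),interpolation=cv2.INTER_CUBIC)
    for i in range(0,80,10): cv2.putText(c,str(x0+i),(i*5,8),0,.3,(0,255,0))
    for i in range(10,120,10): cv2.putText(c,str(y0+i),(0,i*5+4),0,.3,(0,255,0))
    ts.append(c)
cv2.imwrite("pics/s1.png",np.hstack(ts))
E
```

```text
5.45 [ 0.4879305  -0.25508218  0.39131144] [-0.17308883  0.88761972 -0.89233061]
side (np.float64(357.3261181561194), np.float64(237.3067362910749))
side (np.float64(359.081455852532), np.float64(211.23741820221176))
top (np.float64(414.9471003994926), np.float64(212.55440273348484))
top (np.float64(422.02520837914994), np.float64(208.9411707884034))
```

View pics/s1.png

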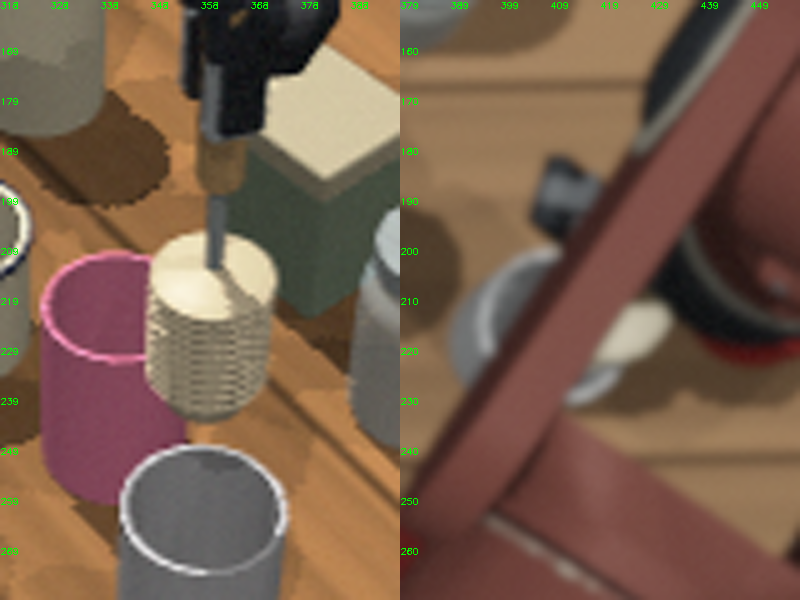

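The brush hangs upright under the tool, with head top at about (360,214) and foot at about (359,240) in the side view. I'm moving it above the jug.

Request:
{"fn": "drive_tool", "kwargs": {
  "rows": [
    [[-0.002, 0.02, 0], 0],
    [[-0.0042, 0.0425, 0], 0],
    [[-0.0042, 0.0425, 0], 0],
    [[-0.0042, 0.0425, 0], 0],
    [[-0.0042, 0.0425, 0], 0],
    [[-0.0042, 0.0425, 0], 0],
    [[-0.0042, 0.0425, 0], 0],
    [[-0.0042, 0.0425, 0], 0],
    [[-0.0042, 0.0425, 0], 0],
    [[-0.002, 0.02, 0], 0]
  ]
}}

```text
t: 6.55
tool_pos: [0.6496, 0.0939, 0.3887]
tool_rot: [-0.523, -3.094, -0.0]
contact_force: [0.0, -0.9, -0.3]
opening: 0.0168
grip_force: 39.2
```

Request:
{"fn": "drive_tool", "kwargs": {
  "rows": [
    [[0, 0, 0], 0],
    [[0, 0, 0], 0],
    [[0, 0, 0], 0]
  ]
}}

```text
t: 6.85
tool_pos: [0.6491, 0.0896, 0.3909]
tool_rot: [-0.53, -3.096, 0.001]
contact_force: [0.2, 0.0, -1.0]
opening: 0.0169
grip_force: 39.2
```

```bash
python3 - <<'E'
from h import *
import pickle
S=pickle.load(open("side1.pkl","rb"))
print("bias",onz(S,360.4,214.2,.2431),onz(S,359.4,240,.17))
o=ctrl.get_obs(); print(o["t"],o["tool_pos"],o["tool_rot"],o["contact_force"])
p=o["tool_pos"]; ts=[]
for n,(w,h) in (("side",(80,120)),("wrist",(200,300))):
    d=vision.get_image(n); im=d["image"]; pickle.dump(d,open(n+"2.pkl","wb")); F=n=="wrist"
    for X in ([p[0],p[1],p[2]-.2212],[p[0],p[1],p[2]-.2212+.073],[.65,.091,.12]): print(n,proj(d,X,F))
    u,v=map(int,proj(d,[.65,.091,.13],F)); k=400/w
    x0,y0=max(u-w//2,0),max(v-h//2,0)
    c=cv2.resize(im[y0:y0+h,x0:x0+w],None,fx=k,fy=k,interpolation=cv2.INTER_CUBIC); c=cv2.copyMakeBorder(c,0,600-c.shape[0],0,0,cv2.BORDER_CONSTANT)
    s=w//8
    for i in range(0,w,s): cv2.putText(c,str(x0+i),(int(i*k),8),0,.3,(0,255,0))
    for i in range(s,h,s): cv2.putText(c,str(y0+i),(0,int(i*k)+4),0,.3,(0,255,0))
    ts.append(c)
cv2.imwrite("pics/s2.png",np.hstack(ts))
E
```

```text
bias [ 0.48514162 -0.26262832  0.2431    ] [ 0.48699212 -0.26293856  0.17      ]
6.85 [0.64907186 0.08961048 0.39090491] [-5.30186306e-01 -3.09559211e+00  1.14927330e-03] [ 0.19718843  0.0319089  -1.00357781]
side (np.float64(324.5387341687532), np.float64(128.4280630566894))
side (np.float64(324.46571249843953), np.float64(103.9890023915826))
side (np.float64(324.5725036626493), np.float64(143.57186124881463))
wrist (np.float64(314.98951704634356), np.float64(185.2499940986727))
wrist (np.float64(314.81188200226075), np.float64(208.47347639793642))
wrist (np.float64(316.51305944782126), np.float64(175.21064712509838))
```

View pics/s2.png

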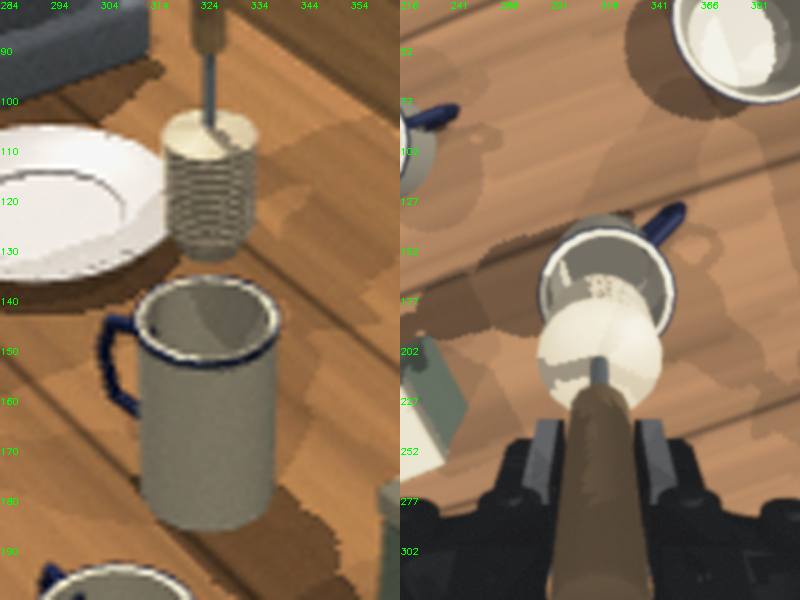

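```bash
python3 - <<'E'
from h import *
import pickle
for n,h,r in (("side",(325.9,106.8),(325.4,144.2)),("wrist",(316,204.5),(319.5,174))):
    d=pickle.load(open(n+"2.pkl","rb"));F=n=="wrist"
    a=onz(d,*h,.2427,F);b=onz(d,*r,.12,F);print(n,a,b,b-a)
E
```

```text
side [0.64462037 0.07707528 0.2427    ] [0.65020693 0.08746574 0.12      ] [ 0.00558657  0.01039046 -0.1227    ]
wrist [0.64646737 0.09145785 0.2427    ] [0.64980334 0.09461811 0.12      ] [ 0.00333597  0.00316026 -0.1227    ]
```

Request:
{"fn": "drive_tool", "kwargs": {
  "rows": [
    [[0.0003, 0.001, 0.02], 0],
    [[0, 0, 0.02], 0],
    [[0, 0, 0.015], 0],
    [[0, 0, 0.015], 0],
    [[0, 0, 0.015], 0],
    [[0, 0, 0.015], 0],
    [[0, 0, 0], 0],
    [[0, 0, 0], 0]
  ]
}}

```text
t: 7.75
tool_pos: [0.6494, 0.092, 0.2911]
tool_rot: [-0.528, -3.096, 0.0]
contact_force: [0.4, -0.9, -0.6]
opening: 0.017
grip_force: 39.2
```

```bash
python3 - <<'E'
from h import *
import pickle
o=ctrl.get_obs(); print(o["t"],o["tool_pos"],o["tool_rot"],o["contact_force"])
ts=[]
for n,(w,h) in (("side",(80,120)),("wrist",(200,300))):
    d=vision.get_image(n); im=d["image"]; F=n=="wrist"
    u,v=map(int,proj(d,[.65,.091,.13],F)); k=400/w
    x0,y0=max(u-w//2,0),max(v-h//2,0)
    c=cv2.resize(im[y0:y0+h,x0:x0+w],None,fx=k,fy=k,interpolation=cv2.INTER_CUBIC); c=cv2.copyMakeBorder(c,0,600-c.shape[0],0,0,cv2.BORDER_CONSTANT)
    ts.append(c)
cv2.imwrite("pics/s3.png",np.hstack(ts))
E
```

```text
7.75 [0.64943885 0.09195192 0.29109751] [-5.27945611e-01 -3.09636123e+00  1.93762869e-04] [ 0.41815647 -0.89093631 -0.6168086 ]
```

View pics/s3.png

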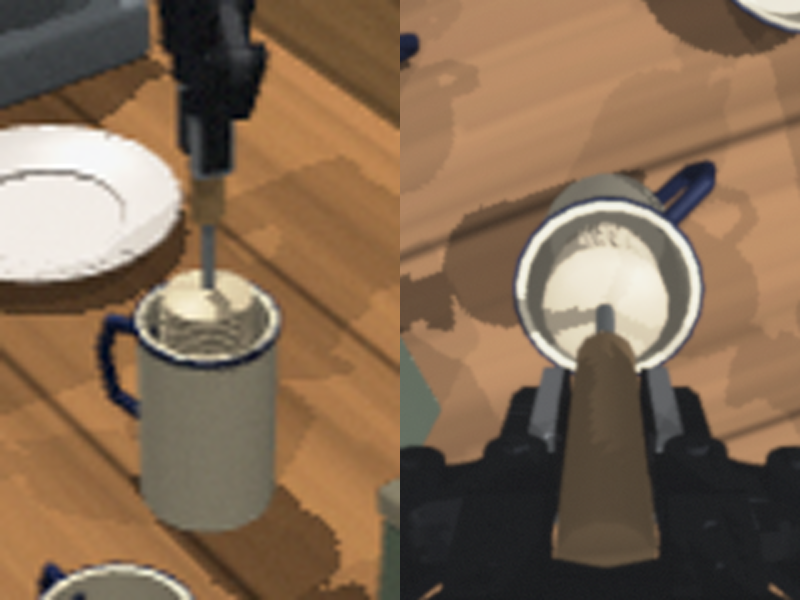

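Request:
{"fn": "drive_tool", "kwargs": {
  "rows": [
    [[0, 0.0005, 0.012], 0],
    [[0, 0, 0.015], 0],
    [[0, 0, 0.015], 0],
    [[0, 0, 0.01], 0],
    [[0, 0, 0.008], 0],
    [[0, 0, 0], 0],
    [[0, 0, 0], 0]
  ]
}}

```text
t: 8.55
tool_pos: [0.6497, 0.0924, 0.2314]
tool_rot: [0.528, 3.097, -0.0]
contact_force: [0.2, -0.1, 0.1]
opening: 0.0171
grip_force: 39.2
```

Request:
{"fn": "drive_tool", "kwargs": {
  "rows": [
    [[0, 0, 0.002], 0],
    [[0, 0, 0.002], 0],
    [[0, 0, 0], 0],
    [[0, 0, 0], 0]
  ]
}}

```text
t: 8.95
tool_pos: [0.6497, 0.0924, 0.2276]
tool_rot: [0.528, 3.097, 0.0]
contact_force: [0.2, 0.6, -0.7]
opening: 0.0174
grip_force: 39.2
```

Request:
{"fn": "drive_tool", "kwargs": {
  "rows": [
    [[0, 0, 0.001], 0],
    [[0, 0, 0.001], 0],
    [[0, 0, 0], 0],
    [[0, 0, 0], 0]
  ]
}}

```text
t: 9.35
tool_pos: [0.65, 0.0924, 0.2265]
tool_rot: [0.528, 3.095, 0.0]
contact_force: [-1.1, 0.1, 5.0]
opening: 0.017
grip_force: 39.7
```

Request:
{"fn": "drive_tool", "kwargs": {
  "rows": [
    [[0, 0, -0.01], 0],
    [[0, 0, -0.02], 0],
    [[0, 0, -0.02], 0],
    [[0, 0, -0.02], 0],
    [[0, 0, -0.009], 0],
    [[0, 0, 0], 0],
    [[0, 0, 0], 0],
    [[0, 0, 0], 0]
  ]
}}

```text
t: 10.15
tool_pos: [0.649, 0.0924, 0.3025]
tool_rot: [-0.528, -3.094, 0.001]
contact_force: [-0.7, 0.1, -1.3]
opening: 0.0167
grip_force: 39.4
```

Request:
{"fn": "drive_tool", "kwargs": {
  "rows": [
    [[0, 0, 0.015], 0],
    [[0, 0, 0.02], 0],
    [[0, 0, 0.02], 0],
    [[0, 0, 0.015], 0],
    [[0, 0, 0.006], 0],
    [[0, 0, 0.002], 0],
    [[0, 0, 0.001], 0],
    [[0, 0, 0], 0],
    [[0, 0, 0], 0],
    [[0, 0, 0], 0]
  ]
}}

```text
t: 11.15
tool_pos: [0.6499, 0.0922, 0.2266]
tool_rot: [0.528, 3.096, -0.001]
contact_force: [-1.9, 0.3, 5.0]
opening: 0.017
grip_force: 39.9
```

Request:
{"fn": "drive_tool", "kwargs": {
  "rows": [
    [[0, 0, -0.01], 0],
    [[0, 0, -0.02], 0],
    [[0, 0, -0.02], 0],
    [[0, 0, -0.02], 0],
    [[0, 0, -0.012], 0],
    [[0, 0, 0], 0],
    [[0, 0, 0], 0],
    [[0, 0, 0], 0]
  ]
}}

```text
t: 11.95
tool_pos: [0.6491, 0.0924, 0.3056]
tool_rot: [-0.528, -3.094, 0.001]
contact_force: [-0.6, -0.3, -1.0]
opening: 0.0171
grip_force: 39.3
```

Request:
{"fn": "drive_tool", "kwargs": {
  "rows": [
    [[0, 0, 0.015], 0],
    [[0, 0, 0.02], 0],
    [[0, 0, 0.02], 0],
    [[0, 0, 0.018], 0],
    [[0, 0, 0.006], 0],
    [[0, 0, 0.002], 0],
    [[0, 0, 0.001], 0],
    [[0, 0, 0], 0],
    [[0, 0, 0], 0],
    [[0, 0, 0], 0]
  ]
}}

```text
t: 12.95
tool_pos: [0.6498, 0.0923, 0.2262]
tool_rot: [0.528, 3.096, -0.0]
contact_force: [-1.9, -0.7, 4.9]
opening: 0.0172
grip_force: 39.9
```

Request:
{"fn": "drive_tool", "kwargs": {
  "rows": [
    [[0, 0, -0.01], 0],
    [[0, 0, -0.02], 0],
    [[0, 0, -0.02], 0],
    [[0, 0, -0.02], 0],
    [[0, 0, -0.012], 0],
    [[0, 0, 0], 0],
    [[0, 0, 0], 0],
    [[0, 0, 0], 0]
  ]
}}

```text
t: 13.75
tool_pos: [0.6491, 0.0924, 0.3055]
tool_rot: [-0.528, -3.094, 0.001]
contact_force: [0.1, 0.4, 0.1]
opening: 0.0164
grip_force: 39.3
```

Request:
{"fn": "drive_tool", "kwargs": {
  "rows": [
    [[0, 0, -0.015], 0],
    [[0, 0, -0.02], 0],
    [[0, 0, -0.02], 0],
    [[0, 0, -0.02], 0],
    [[0, 0, -0.012], 0],
    [[0, 0, 0], 0],
    [[0, 0, 0], 0]
  ]
}}

```text
t: 14.45
tool_pos: [0.6495, 0.0924, 0.3939]
tool_rot: [-0.528, -3.096, 0.0]
contact_force: [-0.5, 0.7, -1.4]
opening: 0.0166
grip_force: 39.3
```

Request:
{"fn": "drive_tool", "kwargs": {
  "rows": [
    [[0.0018, -0.02, 0], 0],
    [[0.0042, -0.0427, 0], 0],
    [[0.0042, -0.0427, 0], 0],
    [[0.0042, -0.0427, 0], 0],
    [[0.0042, -0.0427, 0], 0],
    [[0.0042, -0.0427, 0], 0],
    [[0.0042, -0.0427, 0], 0],
    [[0.0042, -0.0427, 0], 0],
    [[0.0042, -0.0427, 0], 0],
    [[0.0018, -0.02, 0], 0]
  ]
}}

```text
t: 15.45
tool_pos: [0.4855, -0.2582, 0.3928]
tool_rot: [-0.533, -3.093, 0.0]
contact_force: [0.1, 0.2, -0.0]
opening: 0.0169
grip_force: 39.3
```

Request:
{"fn": "drive_tool", "kwargs": {
  "rows": [
    [[0, 0, 0], 0],
    [[0, 0, 0], 0],
    [[0, 0, 0], 0],
    [[0, 0, 0], 0]
  ]
}}

```text
t: 15.85
tool_pos: [0.4883, -0.2544, 0.3941]
tool_rot: [-0.526, -3.097, -0.001]
contact_force: [0.1, -0.5, -1.5]
opening: 0.0168
grip_force: 39.3
```

```bash
python3 - <<'E'
from h import *
o=ctrl.get_obs(); print(o["t"],o["tool_pos"],o["tool_rot"],o["contact_force"])
p=o["tool_pos"]; ts=[]
for n,(w,h),X in (("side",(160,240),[.53,-.15,.15]),("wrist",(200,300),[.489,-.256,.13])):
    d=vision.get_image(n); im=d["image"]; F=n=="wrist"
    print(n,[proj(d,Y,F) for Y in ([.489,-.256,.1],[p[0],p[1],p[2]-.155])])
    u,v=map(int,proj(d,X,F)); k=400/w
    x0,y0=max(u-w//2,0),max(v-h//2,0); print(x0,y0)
    c=cv2.resize(im[y0:y0+h,x0:x0+w],None,fx=k,fy=k,interpolation=cv2.INTER_CUBIC); c=cv2.copyMakeBorder(c,0,600-c.shape[0],0,0,cv2.BORDER_CONSTANT)
    ts.append(c)
cv2.imwrite("pics/s4.png",np.hstack(ts))
E
```

```text
15.85 [ 0.48834295 -0.25436516  0.39410271] [-5.25548516e-01 -3.09688113e+00 -5.55308326e-04] [ 0.11488327 -0.47777945 -1.45338562]
side [(np.float64(356.48576946005824), np.float64(259.90248256167365)), (np.float64(358.9178811690547), np.float64(212.43414606005737))]
262 85
wrist [(np.float64(313.7499976913672), np.float64(171.89150938003021)), (np.float64(314.58390190455185), np.float64(205.77543540090147))]
213 27
```

View pics/s4.png

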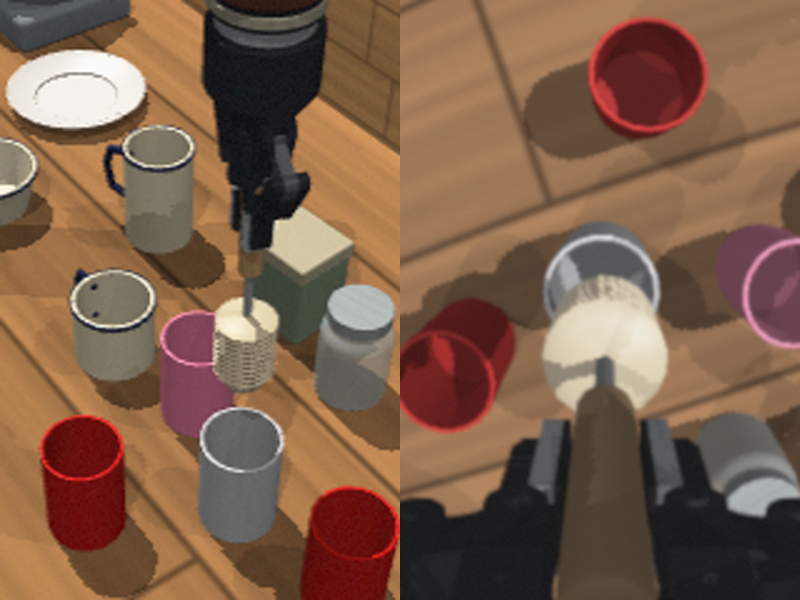

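Request:
{"fn": "drive_tool", "kwargs": {
  "rows": [
    [[0, -0.001, 0.02], 0],
    [[0, 0, 0.02], 0],
    [[0, 0, 0.02], 0],
    [[0, 0, 0.02], 0],
    [[0, 0, 0.02], 0],
    [[0, 0, 0.02], 0],
    [[0, 0, 0.015], 0],
    [[0, 0, 0.01], 0],
    [[0, 0, 0], 0],
    [[0, 0, 0], 0]
  ]
}}

```text
t: 16.95
tool_pos: [0.4881, -0.2563, 0.2501]
tool_rot: [0.528, 3.096, -0.001]
contact_force: [-0.2, -0.4, -0.5]
opening: 0.017
grip_force: 39.4
```

Request:
{"fn": "drive_tool", "kwargs": {
  "rows": [
    [[0, 0, 0.01], 0],
    [[0, 0, 0.006], 0],
    [[0, 0, 0.003], 0],
    [[0, 0, 0], 0],
    [[0, 0, 0], 0],
    [[0, 0, 0], 0]
  ]
}}

```text
t: 17.55
tool_pos: [0.4879, -0.2564, 0.2308]
tool_rot: [0.528, 3.096, -0.0]
contact_force: [-0.2, -0.0, -1.0]
opening: 0.0166
grip_force: 39.4
```

Request:
{"fn": "drive_tool", "kwargs": {
  "rows": [
    [[0, 0, 0.002], 0],
    [[0, 0, 0.002], 0],
    [[0, 0, 0.0005], 0],
    [[0, 0, 0], 0],
    [[0, 0, 0], 0]
  ]
}}

```text
t: 18.05
tool_pos: [0.4878, -0.2563, 0.2261]
tool_rot: [0.528, 3.097, -0.0]
contact_force: [0.0, -0.6, 1.4]
opening: 0.0171
grip_force: 39.6
```

Request:
{"fn": "drive_tool", "kwargs": {
  "rows": [
    [[0, 0, 0], 0],
    [[0, 0, 0], 0],
    [[0, 0, 0], 0],
    [[0, 0, 0], 0],
    [[0, 0, 0], 0],
    [[0, 0, 0], 0],
    [[0, 0, 0], 0],
    [[0, 0, 0], 0]
  ],
  "jaw": 0
}}

```text
t: 18.85
tool_pos: [0.4878, -0.2562, 0.2259]
tool_rot: [0.528, 3.097, -0.0]
contact_force: [-1.0, 0.2, 0.7]
opening: 0.0852
grip_force: 0.0
```

Request:
{"fn": "drive_tool", "kwargs": {
  "rows": [
    [[0, 0, -0.01], 0],
    [[0, 0, -0.025], 0],
    [[0, 0, -0.03], 0],
    [[0, 0, -0.03], 0],
    [[0, 0, -0.03], 0],
    [[0, 0, -0.03], 0],
    [[0, 0, -0.02], 0],
    [[0, 0, 0], 0],
    [[0, 0, 0], 0]
  ]
}}

```text
t: 19.75
tool_pos: [0.4877, -0.2562, 0.4011]
tool_rot: [0.528, 3.096, -0.001]
contact_force: [-1.1, 0.4, -0.0]
opening: 0.0855
grip_force: 0.0
```

```bash
python3 - <<'E'
from h import *
o=ctrl.get_obs(); print(o["t"],o["tool_pos"],o["contact_force"])
d=vision.get_image("side"); cv2.imwrite("pics/end.png",d["image"])
E
```

```text
19.75 [ 0.48772134 -0.25619931  0.40114649] [-1.10068884  0.38193428 -0.02826261]
```

View pics/end.png

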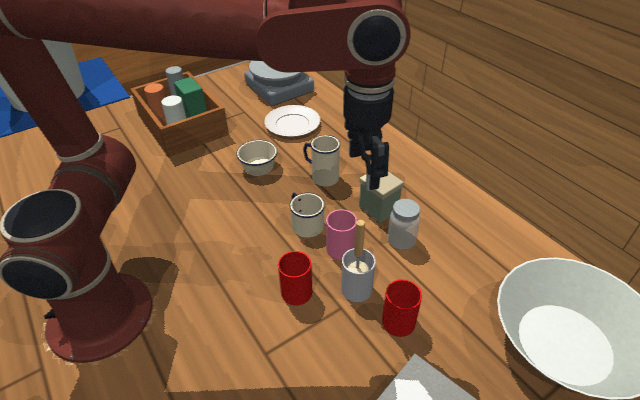

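The brush stands in the canister at about (359,260). The jug at (325,160) and the other wares are where they were.

```bash
python3 -c "
from station import ctrl
print(ctrl.finish_job())"
```

```text
the job is handed in; nothing more can be done
None
```

The brush made three full strokes in the jug, stands bristles down in its canister and is released, and the job was handed in at about 20 s with the jug, canister and other wares standing where they were.

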